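Vibration reading on the microcentrifuge

TASK

Do the vibration check on the microcentrifuge: shut its lid fully and then press the green start key. Then take the yellow vibration pen out of its holder and put its probe tip on the centre of the steel measuring disc on the sloping front, square to the disc, with a light push that takes the sprung tip about half-way in. Finish while still holding the pen there, steady, for the reading; leave the tube rack, the tip box and the bottle where they are.

Things in the scene. Friction and masses are not known exactly. Their poses are not given: they have to be found in the camera images.
- centrifuge: White microcentrifuge fixed to the bench, 240 mm deep (x) x 222 mm wide (y) x 130 mm high. Origin: centre of its underside; +x to its rear (lid hinge), +y to its left as the robot sees it, z up. Its front shoulder slopes at 25 degrees: it faces the robot and up, from 97 mm high at the front edge (x = -120 mm) to 130 mm high at x = -50 mm. The green key sits on the shoulder's +y half, the steel disc on its -y half, a dark display between
- lid (a joint): Opening angle of the centrifuge's grey lid, rad: 0 = fully shut, grows as the front edge rises (to 1.25). It starts part open, stays where it is left (stiff hinge) and closes with a push of a few newtons from above
- lid_hinge (a point): Point on the lid's hinge line, middle of its width, 130 mm above the bench at the rear of the centrifuge; the line runs along the centrifuge's y. The lid is a slab 150 mm long from the hinge towards the front and 186 mm wide; shut, its main face lies 15 mm above this point and a raised panel (from 20 to 130 mm from the hinge, 140 mm wide) 20 mm above it
- lid_front (a point): Point on the upper face of the lid close to its free front edge, middle of the width, 135 mm from the hinge line and 15 mm above the hinge point when shut; moves with the lid
- start_key (a joint): Travel of the green start key, m: 0 = out, 0.005 = fully down; counts as pressed beyond 0.003. Springs back. Needs 1.5 N to start moving, 4.5 N fully down
- start_key_top (a point): Centre of the key's round top, 28 mm across, standing 8.5 mm proud of the sloping shoulder; its own z axis points out of the shoulder, and the key is pushed along -z
- disc: Bright steel measuring disc, 25 mm across and 3 mm thick, with a dark centre dot and an orange rim, glued on the sloping shoulder. Origin: centre of its underside; z points squarely out of the disc (25 degrees from vertical, leaning towards the robot). Rigid; keep the push light
- disc_top (a point): Centre of the disc's upper face, 3 mm out from its origin: where the probe tip goes; same axes as the disc
- pen: Yellow vibration pen, 165 mm long, about 95 g, standing tip down and loose in its holder. Origin: the point of the probe tip when sprung out; z runs up along the pen. The body is a straight bar 20 mm (x) x 26 mm (y) from z = 38 to 165 mm; below it a dark 14 mm nose and a 6 mm steel probe. Its display is on the -x side
- pen_grip (a point): Middle of the ribbed grip zone of the pen, on its axis, 133 mm above the tip and 32 mm below the pen's top end; z up along the pen. About 151 mm above the bench in the holder; all of the pen above 85 mm is free to grasp
- pen_point (a point): The very point of the pen's steel probe, rounded at 3 mm radius; moves into the pen as the spring gives
- pen_probe (a joint): How far the sprung probe tip is pushed into the pen, m: 0 = out, 0.008 = to the stop. 0.8 N moves it off its seat, then 0.5 N per mm (about 2.8 N half-way)
- holder: Dark desk holder for the pen, fixed: base 90 x 80 x 12 mm and an upright rectangular sleeve 31 x 37 mm, 85 mm high, with 1.5 mm play around the pen; the pen rests on ledges inside with its tip 18 mm above the bench, and comes out straight up after 30 mm. Origin: centre of the underside; axes as the pen's
- rack: Bystander: green rack 52 x 118 mm with yellow-capped tubes, 94 mm high; origin under its centre
- tip_box: Bystander: blue box of pipette tips with a white lid, 120 x 82 x 66 mm; origin under its centre
- control_bottle: Bystander: amber bottle, 52 mm across, 85 mm high; origin under its centre
Things that resemble listed ones, but are neither listed nor needed, are in the scene too. What is shaped like the pen but purple is not meant.

How it is judged:
By the outcome, as a careful person would: the job done as asked, in the order asked, and still so for the second after the job is handed in, while the arm keeps its last pose, push and grip.
It also fails if it takes over 58 s, if anything falls off the work surface, if the arm or the gripper's body presses on something with over 40 N, if the wrist force passes 120 N, or if a joint passes its speed limit or range.

ROBOT

A 7-joint arm with a two-finger parallel gripper is mounted at the origin on the work surface. World frame = base frame: x ahead of the robot, y to its left, z up, the work surface at z = 0. Lengths are in m, angles in rad, forces in N, time in s.
With the tool pointing down it reaches from about 0.4 to 0.85 m from the base axis. Payload 10.4 kg.
Tool frame: the origin (TCP) lies midway between the tips of the shut fingers; the grasp point (between the pads) lies 19 mm behind it (r.grasp_offset is the distance from the TCP to the grasp point, in m); x points along the fingers, y is the direction in which the jaws open and shut, and the axes are right-handed (so a half turn about x gives the same grasp; the last joint's range is limited). The gripper opens to 87 mm and grips with 3 to 60 N. Pads are 19 mm wide; open, the fingers measure 117 mm over their backs; the gripper's body (75 mm by 190 mm) begins 51 mm behind the grasp point.
Start: joints at [1.275, 0.332, -0.065, 1.46, 0.022, 1.35, -0.088], TCP at [0.168, -0.602, 0.223] pointing down, gripper open.
Joint ranges: [-2.6, 2.6], [-0.5, 2.12], [-1.47, 1.34], [0.16, 2.42], [-1.27, 4.41], [0.06, 2.06], [-2.6, 2.6]. Speed limits (rad/s): [2.22, 2.22, 2.79, 2.79, 3.14, 3.14, 3.14].

INTERFACE

Orientations are given as a unit quaternion [x, y, z, w].
In Python, from bench import r, vision, close_job gives the robot as it stands. The module is installed in compiled form; this text tells all that it offers.
- The arm moves only by the shell command python3 -m pendant 'ROWS' [OPENING] [FORCE]. ROWS is text: rows parted by semicolons, each of 6 numbers parted by spaces: the shift along the tool's x, y, z in units of 0.25 m (1.0 is 0.25 m), then the turn, a rotation vector about the tool's x, y, z in units of 1.5 rad (1.0 is 1.5 rad). A call has 1 to 8 rows; each row is the pose to reach, as a shift and turn from the pose commanded when the call began, along the tool's axes at that moment; what a row does not reach only later rows make up. A row lasts 1/10 s, in which the tool goes at most 50 mm and 8.59 degrees, less where a joint would pass 70% of its speed; a pose out of reach is approached as far as the arm can. A call with a number of a shift or a turn outside -1 to 1 is refused whole. A call with a gripper value outside its range is refused whole. OPENING is the gripper command: -1 is shut, 1 is fully open, values between are in proportion, set as the call begins (- or left out, the last holds). The fingers move at their own pace and stop on an object; FORCE is the grip in N (left out, the last holds). Time passes only in rows, so rows that repeat a pose let the fingers close. It gives the time, the measured TCP pose, the force and the opening at its end, in the units of the state.
- r.read_state(): the state, without advancing time (a new reading comes with each control period).
- vision.camera(name): name is "side" or "top"; returns (picture, depth): 384x512x3 uint8, blue, green, red; 384x512 float32, m along the optical axis (not along the pixel's ray), 0 where there is no reading.
- vision.get_calibration(name): a dict with "camera_matrix" (3x3 intrinsics, pixels), "rvec" (rotation vector, rad) and "tvec" (3), from world to camera coordinates, as OpenCV has them. Camera axes: x right, y down, z forward; pixel columns grow to the right and rows downward; lengths in m; the calibration is good to about 2 mm. A picture is of the moment at which its call begins. get_calibration takes no time and is no camera call.
- close_job(): hands the job in, once; it reports no verdict.
The state is a dict: "time": time; "joint_positions": joint angles; "joint_vel": joint speeds; "joint_torque": joint torques, N m; "ee_pos": TCP position; "eef_rot": TCP orientation; "ft_force": force on the tool from outside, world axes, zero at the start; "torque": the same for the moment, N m; "width": finger opening in m.
Only numpy, scipy, OpenCV 4.12 (cv2) and the standard library are available. Lean on these libraries where they do the work, as an engineer would, in place of code of your own. Each camera call takes 0.05 s, during which the arm holds its last target. There are 200 camera calls.

## Working session

There is one attempt and no reset: what is moved stays moved. The work goes in short steps, Python scripts to look and compute and a shell command to move; the robot and the scene stay as the last step left them, time stands still between calls to the robot, and variables do not carry over. Pictures are saved under pics/ and viewed, about 8 in all and at most 12, crops included, and the job is handed in when it is done.

```bash
mkdir -p pics; cat > h.py <<'E'
import numpy as np, cv2
from scipy.spatial.transform import Rotation as R
from bench import r, vision
def cal(n):
    c=vision.get_calibration(n); return np.array(c["camera_matrix"],float),cv2.Rodrigues(np.array(c["rvec"],float))[0],np.array(c["tvec"],float).ravel()
def cloud(n,d):
    K,Rm,t=cal(n); v,u=np.mgrid[:d.shape[0],:d.shape[1]]
    p=np.stack([(u-K[0,2])/K[0,0]*d,(v-K[1,2])/K[1,1]*d,d],-1)
    return (p-t)@Rm
def proj(n,P):
    K,Rm,t=cal(n); q=(np.atleast_2d(P)@Rm.T+t)@K.T; return q[:,:2]/q[:,2:]
def snap(tag):
    for n in("side","top"):
        im,d=vision.camera(n); cv2.imwrite(f"pics/{tag}_{n}.png",im); np.save(f"{tag}_{n}.npy",d)
def shift(target,Rt=None):
    """rows units from the current measured pose to target TCP / rotation"""
    s=r.read_state(); R0=R.from_quat(s["eef_rot"]); 
    d=R0.inv().apply(np.array(target)-s["ee_pos"])/0.25
    w=np.zeros(3) if Rt is None else (R0.inv()*Rt).as_rotvec()/1.5
    return np.round(d,4),np.round(w,4)
E
python3 - <<'E'
from h import *
snap("a")
s=r.read_state()
for k,v in s.items(): print(k,np.round(v,3))
print(R.from_quat(s["eef_rot"]).as_matrix().round(3), r.grasp_offset)
a=[cv2.imread(f"pics/a_{n}.png") for n in("side","top")]
for n,i in zip(("side","top"),a):
    cv2.imwrite(f"pics/a_{n}_b.png",cv2.resize(i,(800,600),interpolation=cv2.INTER_CUBIC))
    K,Rm,t=cal(n); print(n,(-Rm.T@t).round(3),Rm[2].round(3),K[0,0])
E
```

```text
time 0.1
joint_positions [ 1.275  0.333 -0.065  1.461  0.022  1.35  -0.088]
joint_vel [ 0.001 -0.002 -0.    -0.002  0.001  0.001 -0.   ]
joint_torque [ 2.0000e-03 -6.2454e+01  2.5000e-02 -3.9072e+01 -6.1000e-02  3.6000e-02
  0.0000e+00]
ee_pos [ 0.168 -0.602  0.222]
eef_rot [-0.7   -0.097  0.701 -0.096]
ft_force [-0.035  0.411 -0.873]
torque [-0.036 -0.009 -0.019]
width 0.087
[[-0.     0.269 -0.963]
 [ 0.001 -0.963 -0.269]
 [-1.    -0.001  0.   ]] 0.0187
side [-0.012  0.579  0.736] [ 0.569 -0.567 -0.596] 406.5627363228524
top [ 0.36  -0.055  1.27 ] [ 0.205  0.006 -0.979] 458.46947194073357
```

View pics/a_side_b.png

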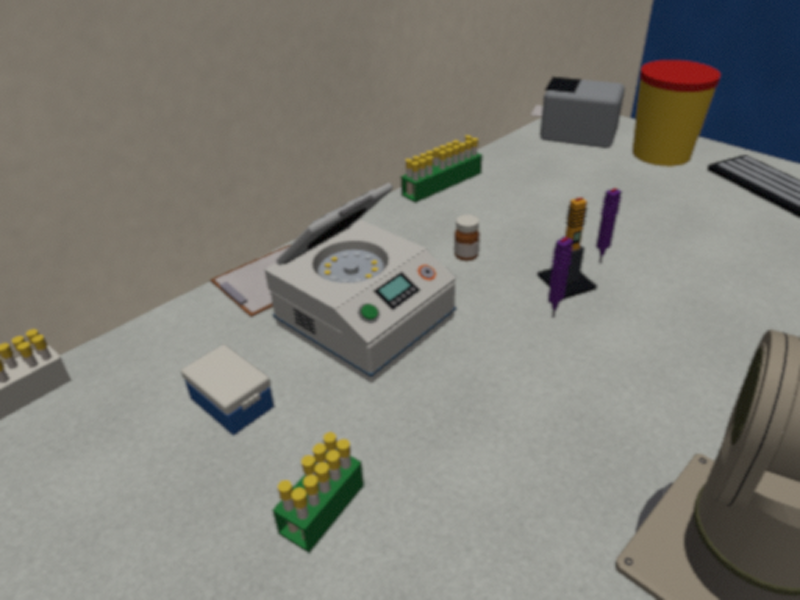

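View pics/a_top_b.png

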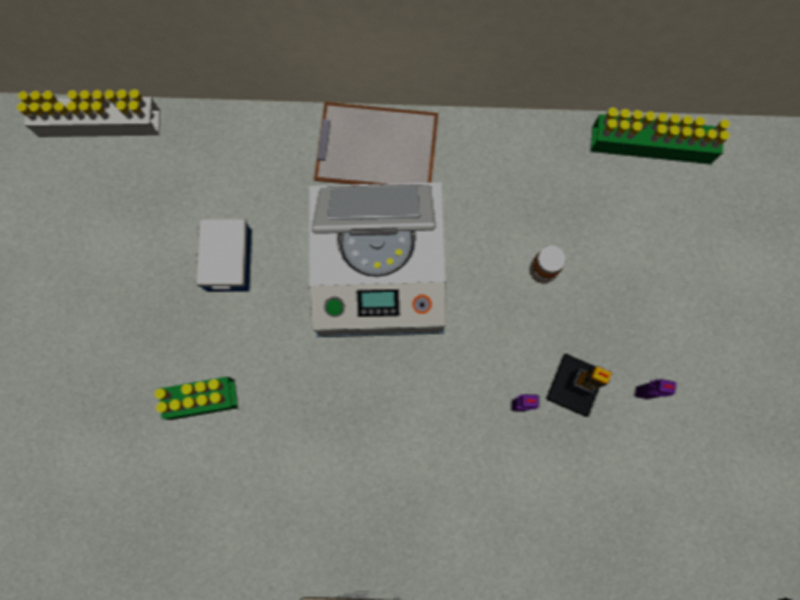

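The purple look-alikes are at top-view px (525,402) and (660,387). The yellow/orange pen is at (600,375) in the dark holder, and its description matches. The green key is at (334,306), and the disc with the orange rim is at (422,304). I'll take a close crop and 3D measurements next.

```bash
python3 - <<'E'
from h import *
it=cv2.imread("pics/a_top.png"); isd=cv2.imread("pics/a_side.png")
def up(i,x0,y0,w,h,W,H): return cv2.resize(i[y0:y0+h,x0:x0+w],(W,H),interpolation=cv2.INTER_CUBIC)
c=np.vstack([np.hstack([up(it,195,165,100,50,400,200),up(it,320,215,120,60,400,200)]),np.hstack([up(isd,220,155,80,60,400,300),up(isd,330,110,80,100,400,300)])])
cv2.imwrite("pics/crop1.png",c)
def comp(P,m,tag):
    q=P[m]; print(tag,m.sum(),"med",np.median(q,0).round(4),"min",q.min(0).round(3),"max",q.max(0).round(3)) if m.sum() else print(tag,0)
for n,im in(("top",it),("side",isd)):
    d=np.load(f"a_{n}.npy"); P=cloud(n,d); hsv=cv2.cvtColor(im,cv2.COLOR_BGR2HSV); H,S,V=[hsv[...,k] for k in range(3)]
    ok=d>0; sat=(S>110)&(V>50)&ok
    u=np.arange(512)[None,:]*800/512+0*d; v=np.arange(384)[:,None]*600/384+0*d
    if n=="top": kb=(abs(u-334)<16)&(abs(v-306)<16); db=(abs(u-422)<15)&(abs(v-304)<15); pb=(u>545)&(u<615)&(v>350)&(v<420)
    else: kb=(abs(u-369)<16)&(abs(v-312)<16); db=(abs(u-427)<16)&(abs(v-271)<16); pb=(u>560)&(u<592)&(v>190)&(v<260)
    comp(P,kb&sat&(H>45)&(H<85),n+" key"); comp(P,db&sat&((H<20)),n+" rim")
    comp(P,pb&sat&(H>8)&(H<35),n+" pen")
    z=P[...,2]; 
    comp(P,(u>545)&(u<615)&(v>345)&(v<420)&(z>.08)&ok if n=="top" else pb&(z>.14),n+" penhigh")
    pm=ok&(H>125)&(H<165)&(S>80)&(z>.02)
    k,l,st,ce=cv2.connectedComponentsWithStats(pm.astype(np.uint8))
    for i in range(1,k):
        if st[i,4]>20: comp(P,l==i,n+" purple")
    # shoulder plane
    if n=="top":
        m=ok&(u>315)&(u<440)&(v>288)&(v<322)&(S<60)&(z>.09)&(z<.135)
        A=np.c_[P[m][:,:2],np.ones(m.sum())]; co=np.linalg.lstsq(A,z[m],rcond=None)[0]; print("shoulder",co.round(4),m.sum())
        for _ in range(3):
            e=z[m]-A@co; k2=abs(e)<.003; co=np.linalg.lstsq(A[k2],z[m][k2],rcond=None)[0]
        print(co.round(4),k2.sum(), "nrm",(np.r_[-co[:2],1]/np.linalg.norm(np.r_[co[:2],1])).round(4))
        m=ok&(u>300)&(u<450)&(v>180)&(v<335)&(z>.12)&(z<.135); comp(P,m,"topface")
        m2=ok&(u>300)&(u<455)&(v>180)&(v<340)&(z>.06); 
        pts=P[m2][:,:2].astype(np.float32); print("rect",cv2.minAreaRect(pts))
        m=ok&(u>312)&(u<438)&(v>186)&(v<232)&(z>.14); q=P[m]; comp(P,m,"lid"); A=np.c_[q[:,:2],np.ones(len(q))]; print("lidplane",np.linalg.lstsq(A,q[:,2],rcond=None)[0])
        for nm,(a,b) in dict(bottle=(548,258),box=(223,250),pen=(600,375)).items(): print(nm,P[int(b*.64),int(a*.64)].round(3))
    m=ok&(z>.086)&(z<.2)&(P[...,0]>.35)&(P[...,0]<.6)&(P[...,1]<-.25)&(P[...,1]>-.5)
    k,l,st,ce=cv2.connectedComponentsWithStats(m.astype(np.uint8))
    for i in range(1,k):
        if st[i,4]>10:
            comp(P,l==i,n+" tall"); 
E
```

```text
top key 82 med [0.5839 0.0697 0.1224] min [0.572 0.059 0.114] max [0.595 0.082 0.131]
top rim 60 med [ 0.596  -0.0722  0.1155] min [ 0.581 -0.087  0.105] max [ 0.61  -0.058  0.125]
top pen 111 med [ 0.48   -0.3453  0.1826] min [ 0.468 -0.363  0.078] max [ 0.493 -0.334  0.192]
top penhigh 282 med [ 0.4773 -0.3428  0.1498] min [ 0.461 -0.364  0.08 ] max [ 0.5   -0.327  0.192]
top purple 210 med [ 0.4655 -0.444   0.1401] min [ 0.457 -0.466  0.048] max [ 0.479 -0.438  0.17 ]
top purple 136 med [ 0.437  -0.235   0.1619] min [ 0.429 -0.254  0.06 ] max [ 0.448 -0.229  0.168]
shoulder [ 0.4509  0.0288 -0.1517] 1299
[ 0.4459  0.029  -0.1489] 1015 nrm [-0.4071 -0.0265  0.913 ]
topface 2908 med [0.644  0.0016 0.1295] min [ 0.574 -0.111  0.12 ] max [0.801 0.121 0.135]
rect ((0.6761214137077332, 0.003566823899745941), (0.24306796491146088, 0.2226174771785736), 3.6032371520996094)
lid 2168 med [0.718  0.0063 0.2213] min [ 0.673 -0.087  0.144] max [0.782 0.102 0.255]
lidplane [-0.90508025 -0.05526128  0.86792224]
bottle [ 0.687 -0.285  0.088]
box [0.69  0.277 0.064]
pen [ 0.479 -0.345  0.185]
top t
[... 358 characters left out ...]
 0.086 0.129]
side rim 14 med [ 0.5886 -0.0631  0.1122] min [ 0.582 -0.074  0.108] max [ 0.609 -0.056  0.12 ]
side pen 231 med [ 0.4745 -0.338   0.1523] min [ 0.428 -0.354  0.085] max [ 0.491 -0.25   0.187]
side penhigh 279 med [ 0.4705 -0.3357  0.1631] min [-0.012 -0.359  0.14 ] max [0.495 0.579 0.736]
side purple 285 med [ 0.463  -0.4421  0.1122] min [ 0.456 -0.457  0.027] max [ 0.476 -0.435  0.167]
side purple 417 med [ 0.432  -0.2306  0.1111] min [ 0.426 -0.335  0.028] max [ 0.471 -0.225  0.168]
side tall 263 med [ 0.4619 -0.4433  0.131 ] min [ 0.455 -0.467  0.087] max [ 0.481 -0.436  0.171]
side tall 334 med [ 0.4731 -0.3402  0.148 ] min [ 0.428 -0.36   0.086] max [ 0.495 -0.25   0.187]
```

View pics/crop1.png

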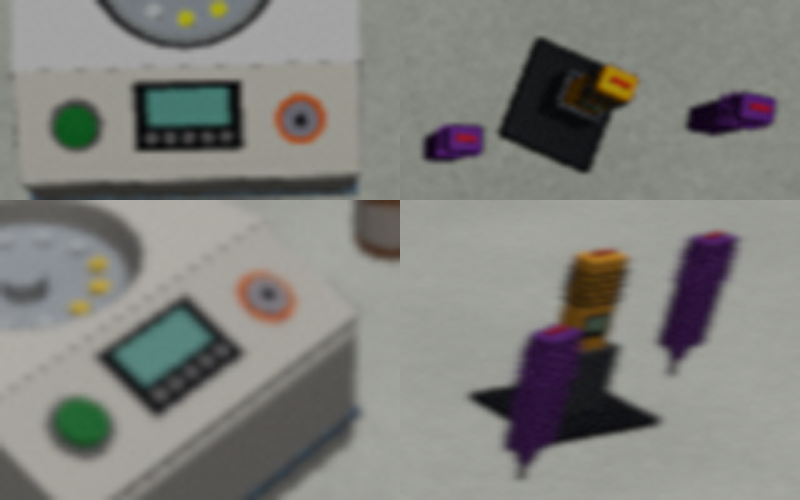

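The crop confirms the choices: the yellow pen with the red-marked top sits in the dark holder, with purple pens to its left and right. The key and disc dot are clear. I'll triangulate them and start moving above the lid with the gripper shut.

```bash
cat >> h.py <<'E'
def tri(pt,ps):
    A=[];b=[]
    rows=[]
    for n,(u,v) in(("top",pt),("side",ps)):
        K,Rm,t=cal(n); M=K@np.c_[Rm,t]; rows+= [u*M[2]-M[0],v*M[2]-M[1]]
    X=np.linalg.svd(np.array([q/np.linalg.norm(q[:3]) for q in rows]))[2][-1]; X=X[:3]/X[3]
    return X.round(4),(proj("top",X)-pt).round(1),(proj("side",X)-ps).round(1)
E
python3 - <<'E'
from h import *
print("key",*tri((213.6,195.9),(236.2,199.0)))
print("disc",*tri((269.6,194.6),(273.2,173.4)))
print("pentop",*tri((384.7,239.5),(369.7,127.6)))
d=np.load("a_top.npy");P=cloud("top",d);im=cv2.imread("pics/a_top.png")
near=(abs(P[...,0]-.475)<.09)&(abs(P[...,1]+.34)<.08)
m=near&(P[...,2]>.006)&(P[...,2]<.02); q=P[m]; print("base",cv2.minAreaRect(q[:,:2].astype(np.float32)),m.sum())
m=near&(P[...,2]>.178); q=P[m]; print("top",cv2.minAreaRect(q[:,:2].astype(np.float32)),m.sum(),np.median(q,0))
c,s=np.cos(.064),np.sin(.064)
m=(d>0)&(P[...,2]>.115)&(P[...,2]<.137)&(P[...,0]>.55)&(P[...,0]<.85)&(abs(P[...,1])<.15); q=P[m]
print("cx",np.percentile(q[:,0]*c+q[:,1]*s,[0.5,2,50,98,99.5]).round(4),"cy",np.percentile(-q[:,0]*s+q[:,1]*c,[.5,2,98,99.5]).round(4))
E
python3 -m pendant '-0.1 -0.1 -0.1 0 0 0; -0.25 -0.2 -0.3 0 0 0; -0.4 -0.3 -0.5 0 0 0;-0.4 -0.4 -0.7 0 0 0;-0.4 -0.55 -0.85 0 0 0;-0.4 -0.6 -0.9 0 0 0' -1 20
python3 -m pendant '0 -0.1 -0.15 0 0 0; 0 -0.2 -0.3 0 0 0; 0 -0.3 -0.45 0 0 0;0 -0.4 -0.6 0 0 0;0 -0.5 -0.75 0 0 0;0 -0.6 -0.9 0 0 0'
```

```text
key [0.5858 0.071  0.1173] [[-0. -0.]] [[0. 0.]]
disc [ 0.5944 -0.0723  0.1159] [[-0.1 -0.1]] [[0.1 0. ]]
pentop [ 0.4811 -0.3469  0.1833] [[-0.1 -0.2]] [[0.2 0. ]]
base ((0.4751094579696655, -0.3386800289154053), (0.15697915852069855, 0.1771717667579651), 89.3208236694336) 669
top ((0.4803261160850525, -0.3492315709590912), (0.026808783411979675, 0.020552819594740868), 68.66868591308594) 93 [ 0.4813511  -0.34916888  0.18358889]
cx [0.5809 0.5865 0.6427 0.7915 0.7938] cy [-0.1504 -0.1485  0.0682  0.0704]
time: 0.7
ee_pos: [0.3426, -0.3999, 0.3224]
eef_rot: [0.701, 0.096, -0.7, 0.096]
ft_force: [0.4, 0.1, -0.9]
width: 0.0471
time: 1.3
ee_pos: [0.5185, -0.1949, 0.322]
eef_rot: [-0.7, -0.096, 0.701, -0.096]
ft_force: [0.9, -1.7, 1.3]
width: 0.003
```

```bash
python3 -m pendant '0 -0.1 -0.15 0 0 0; 0 -0.2 -0.3 0.05 0 0; 0 -0.3 -0.45 0.1 0 0;0.05 -0.4 -0.6 0.139 0 0;0.09 -0.5 -0.75 0.139 0 0;0.09 -0.575 -0.9 0.139 0 0;0.09 -0.575 -0.914 0.139 0 0'
python3 -m pendant '0.1 0 0 0 0 0;0.2 0 0 0 0 0;0.24 0 0 0 0 0; 0.24 0 0 0 0 0'
python3 - <<'E'
from h import *
print(R.from_quat(r.read_state()["eef_rot"]).as_matrix().round(3))
snap("b")
a=[cv2.imread(f"pics/b_{n}.png") for n in("side","top")]
c=np.hstack([cv2.resize(a[0][60:260,140:340],(400,400)),cv2.resize(a[1][80:240,170:330],(400,400))]); cv2.imwrite("pics/b.png",c)
E
```

```text
time: 2.0
ee_pos: [0.7001, 0.0095, 0.2966]
eef_rot: [-0.705, -0.026, 0.708, -0.024]
ft_force: [-0.6, 1.0, -1.0]
width: 0.0003
time: 2.4
ee_pos: [0.6983, 0.0029, 0.2384]
eef_rot: [-0.706, -0.022, 0.708, -0.023]
ft_force: [0.5, 0.1, 0.7]
width: 0.0003
[[-0.002  0.064 -0.998]
 [-0.    -0.998 -0.064]
 [-1.     0.     0.002]]
```

View pics/b.png

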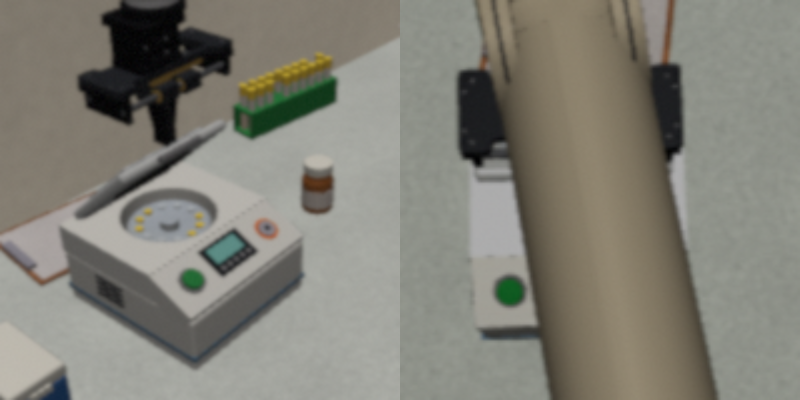

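The side view shows the shut fingers (tip at ~165,140 in the crop) just above the lid's upper face, so I'll close the lid along its arc.

```bash
python3 -m pendant '0.04 0 0.01 0 0 0;0.08 0 0.03 0 0 0;0.12 0 0.05 0 0 0;0.16 0 0.07 0 0 0;0.2 0 0.085 0 0 0;0.24 0 0.1 0 0 0'
python3 -m pendant '0.03 0 0.01 0 0 0;0.05 0 0.015 0 0 0;0.07 0 0.02 0 0 0;0.085 0 0.02 0 0 0;0.085 0 0.02 0 0 0'
python3 -m pendant '0.01 0 0 0 0 0;0.02 0 0 0 0 0;0.02 0 0 0 0 0'
python3 -m pendant '0.01 0 0 0 0 0;0.02 0 0 0 0 0;0.02 0 0 0 0 0'
```

```text
time: 3.1
ee_pos: [0.674, 0.0019, 0.1797]
eef_rot: [0.707, 0.023, -0.706, 0.023]
ft_force: [-0.4, 0.1, 3.7]
width: 0.0006
time: 3.6
ee_pos: [0.669, 0.0016, 0.1577]
eef_rot: [-0.707, -0.023, 0.707, -0.023]
ft_force: [0.8, 0.2, 0.4]
width: 0.0005
time: 3.9
ee_pos: [0.6691, 0.0016, 0.1531]
eef_rot: [0.707, 0.023, -0.707, 0.023]
ft_force: [0.2, -0.0, 0.5]
width: 0.0001
time: 4.2
ee_pos: [0.6693, 0.0016, 0.1509]
eef_rot: [0.707, 0.022, -0.706, 0.023]
ft_force: [-8.0, -1.4, 19.3]
width: 0.0006
```

```bash
python3 -m pendant '-0.1 0 0 0 0 0;-0.2 0 0 0 0 0;-0.28 0 0.1 0 0 0;-0.28 0 0.1 0 0 0'
cat >> h.py <<'E'
YAW=.064
def frame(yawoff=0):
    "tool rotation with x along -n of shoulder, y along -(centrifuge y)"
    cx=np.array([np.cos(YAW),np.sin(YAW),0]); z=np.array([0,0,1.]); b=np.radians(25.2)
    n=-np.sin(b)*cx+np.cos(b)*z; y=-np.cross(z,cx); x=-n
    return R.from_matrix(np.c_[x,y,np.cross(x,y)]),n
KEY=np.array([.583,.070,.1215]); DISC=np.array([.594,-.0723,.1162])
E
python3 - <<'E'
from h import *
F,n=frame(); print(n, *shift(KEY+.03*n,F))
d=vision.camera("side")[1]; P=cloud("side",d)
m=(d>0)&(P[...,0]>.64)&(P[...,0]<.78)&(P[...,1]>.02)&(P[...,1]<.1)&(P[...,2]>.10)&(P[...,2]<.3)
q=P[m]; print(len(q),np.percentile(q[:,2],[1,10,50,90,99]).round(4)); k=abs(q[:,2]-np.median(q[:,2]))<.006; A=np.c_[q[k][:,:2],np.ones(k.sum())]; print(np.linalg.lstsq(A,q[k][:,2],rcond=None)[0])
E
```

```text
time: 4.6
ee_pos: [0.6442, 0.0003, 0.2218]
eef_rot: [0.708, 0.023, -0.705, 0.023]
ft_force: [0.8, -0.0, 1.7]
width: 0.0007
[-0.42490759 -0.02723128  0.90482705] [ 0.2911 -0.2942  0.2786] [ 0.0004  0.2902 -0.0004]
1071 [0.1297 0.1434 0.1495 0.1524 0.2966]
[-0.00524494 -0.06617287  0.156756  ]
```

Depth shows the lid level, with the panel at z≈0.150, so it is shut. Next is the key.

```bash
python3 -m pendant '0 -0.15 0.14 0 0.1 0;0 -0.294 0.279 0 0.2 0;0.15 -0.294 0.279 0 0.29 0;0.29 -0.294 0.279 0 0.29 0;0.29 -0.294 0.279 0 0.29 0;0.29 -0.294 0.279 0 0.29 0'
python3 - <<'E'
from h import *
F,n=frame(); print(*shift(KEY+.01*n,F))
snap("c")
a=[cv2.imread(f"pics/c_{n}.png") for n in("side","top")]
c=np.hstack([cv2.resize(a[0][120:240,190:310],(400,400),interpolation=2),cv2.resize(a[1][80:240,170:330],(400,400))]); cv2.imwrite("pics/c.png",c)
E
```

```text
time: 5.25
ee_pos: [0.569, 0.0684, 0.1448]
eef_rot: [0.842, 0.027, -0.539, 0.017]
ft_force: [0.5, 0.5, 0.8]
width: 0.0004
[ 0.0683 -0.0027 -0.0117] [ 0.0002  0.0058 -0.0001]
```

View pics/c.png

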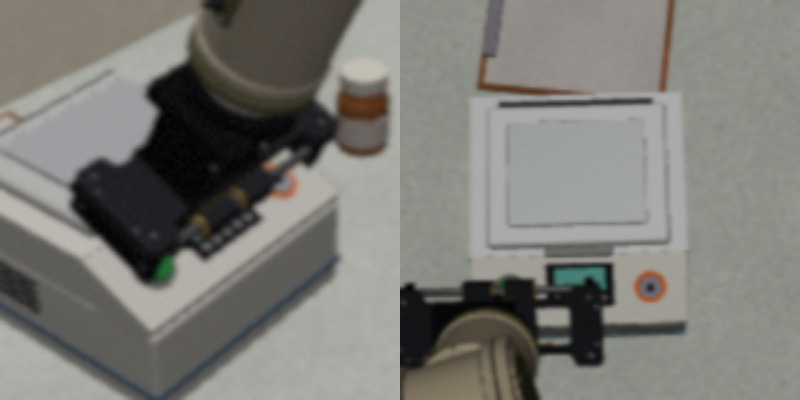

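The top view shows the lid flat and shut, with the gripper tilted and the fingertips over the green key. I'll press in steps and watch the force.

```bash
python3 -m pendant '0.05 -0.003 -0.012 0 0.006 0;0.09 -0.003 -0.012 0 0.006 0;0.104 -0.003 -0.012 0 0.006 0;0.104 -0.003 -0.012 0 0.006 0'
python3 -m pendant '0.006 0 0 0 0 0;0.006 0 0 0 0 0'
python3 -m pendant '0.006 0 0 0 0 0;0.006 0 0 0 0 0'
python3 -m pendant '0.006 0 0 0 0 0;0.006 0 0 0 0 0'
```

```text
time: 5.75
ee_pos: [0.5849, 0.0706, 0.1246]
eef_rot: [0.845, 0.027, -0.534, 0.017]
ft_force: [-0.3, -0.9, 1.0]
width: 0.0004
time: 5.95
ee_pos: [0.5846, 0.0705, 0.1229]
eef_rot: [0.845, 0.027, -0.533, 0.017]
ft_force: [-0.3, -1.0, -0.3]
width: 0.0004
time: 6.15
ee_pos: [0.5851, 0.0706, 0.1214]
eef_rot: [0.845, 0.027, -0.533, 0.017]
ft_force: [-0.3, -0.8, 1.3]
width: 0.0007
time: 6.35
ee_pos: [0.5858, 0.0706, 0.1199]
eef_rot: [0.845, 0.027, -0.533, 0.017]
ft_force: [-0.7, 0.2, 2.8]
width: 0.0009
```

```bash
python3 -c "
from h import *
F,n=frame(); s=r.read_state(); print(((np.array(s['ee_pos'])-KEY)@n*1000).round(2), (np.array(s['ft_force'])@n).round(2))"
```

```text
-2.61 2.82
```

```bash
python3 -m pendant '0.006 0 0 0 0 0;0.006 0 0 0 0 0'
python3 -m pendant '0.006 0 0 0 0 0;0.006 0 0 0 0 0'
python3 -m pendant '0.005 0 0 0 0 0;0.005 0 0 0 0 0'
```

```text
time: 6.55
ee_pos: [0.5864, 0.0707, 0.1185]
eef_rot: [0.845, 0.027, -0.533, 0.017]
ft_force: [0.4, -1.5, 4.0]
width: 0.0003
time: 6.75
ee_pos: [0.5869, 0.0707, 0.1178]
eef_rot: [0.845, 0.027, -0.533, 0.018]
ft_force: [-10.2, -1.6, 17.1]
width: 0.0004
time: 6.95
ee_pos: [0.5871, 0.0707, 0.1174]
eef_rot: [0.845, 0.027, -0.534, 0.018]
ft_force: [-24.4, -4.3, 33.2]
width: 0.0004
```

```bash
python3 -m pendant '-0.1 0 0 0 0 0;-0.25 0 0 0 0 0;-0.4 0 0 0 0 0;-0.5 0 0 0 0 0;-0.5 0 0 0 0 0' 0.2 20
cat >> h.py <<'E'
PEN=np.array([.4805,-.348,.151]); PY=np.radians(-111.3)
GF=R.from_matrix(np.c_[[0,0,-1.],[np.cos(PY),np.sin(PY),0],np.cross([0,0,-1.],[np.cos(PY),np.sin(PY),0])])
E
python3 - <<'E'
from h import *
print(*shift(PEN+[0,0,.09],GF))
E
```

```text
time: 7.45
ee_pos: [0.5338, 0.0673, 0.2317]
eef_rot: [0.846, 0.027, -0.532, 0.018]
ft_force: [0.6, 0.3, 0.9]
width: 0.0324
[-0.1699  1.6443  0.2726] [ 0.2859 -0.2942  0.0642]
```

```bash
python3 -m pendant '-0.09 0.1 0 0.05 -0.05 0.01;-0.1 0.3 0.05 0.11 -0.12 0.025;-0.1 0.5 0.1 0.17 -0.18 0.04;-0.1 0.65 0.14 0.23 -0.24 0.05;-0.09 0.85 0.14 0.286 -0.294 0.064;-0.09 0.85 0.14 0.286 -0.294 0.064'
python3 - <<'E'
from h import *
print(*shift(PEN+[0,0,.07],GF))
E
```

```text
time: 8.05
ee_pos: [0.505, -0.1549, 0.2291]
eef_rot: [-0.689, 0.135, 0.699, 0.135]
ft_force: [-0.4, 0.5, -0.6]
width: 0.0522
[ 0.0316  0.7528 -0.1988] [-0.0082  0.0091 -0.0014]
```

```bash
python3 -m pendant '0 0.19 -0.05 0 0 0;0 0.38 -0.1 -0.008 0.009 0;0 0.56 -0.15 -0.008 0.009 0;0.03 0.7528 -0.199 -0.008 0.009 0;0.03 0.7528 -0.199 -0.008 0.009 0;0.03 0.7528 -0.199 -0.008 0.009 0'
python3 - <<'E'
from h import *
print(*shift(PEN-[0,0,r.grasp_offset],GF))
snap("d")
a=[cv2.imread(f"pics/d_{n}.png") for n in("side","top")]
c=np.hstack([cv2.resize(a[0][80:200,310:430],(400,400),interpolation=2),cv2.resize(a[1][190:290,320:420],(400,400))]); cv2.imwrite("pics/d.png",c)
E
```

```text
time: 8.65
ee_pos: [0.483, -0.3416, 0.2239]
eef_rot: [0.698, -0.127, -0.693, -0.127]
ft_force: [0.1, 0.9, -0.3]
width: 0.0525
[0.3663 0.0278 0.0025] [ 0.0065 -0.0041  0.0004]
```

View pics/d.png

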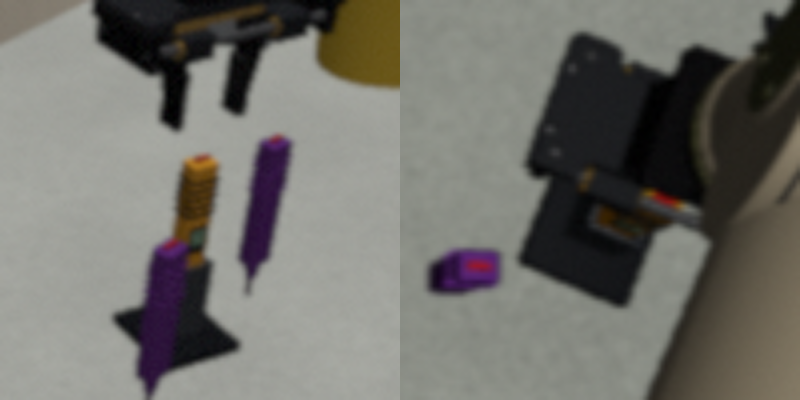

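The side view shows the fingers (173,125 and 235,110) straddling above the yellow pen's top (200,160), clear of both purple pens. I'll descend and grasp.

```bash
python3 -m pendant '0.05 0.02 0.003 0.006 -0.004 0;0.15 0.02 0.003 0.006 -0.004 0;0.25 0.02 0.003 0.006 -0.004 0;0.33 0.02 0.003 0.006 -0.004 0;0.362 0.02 0.003 0.006 -0.004 0;0.362 0.02 0.003 0.006 -0.004 0'
python3 -m pendant '0 0 0 0 0 0;0 0 0 0 0 0;0 0 0 0 0 0;0 0 0 0 0 0;0 0 0 0 0 0' -1 30
```

```text
time: 9.35
ee_pos: [0.4818, -0.3447, 0.1343]
eef_rot: [0.696, -0.129, -0.695, -0.129]
ft_force: [0.0, 0.4, 0.2]
width: 0.052
time: 9.85
ee_pos: [0.4818, -0.347, 0.136]
eef_rot: [0.696, -0.131, -0.694, -0.129]
ft_force: [-0.8, -2.2, -0.1]
width: 0.0256
```

```bash
python3 -m pendant '-0.04 0 0 0 0 0;-0.08 0 0 0 0 0;-0.12 0 0 0 0 0;-0.16 0 0 0 0 0;-0.26 0 0 0 0 0;-0.4 0 0 0 0 0;-0.5 0 0 0 0 0;-0.5 0 0 0 0 0'
python3 - <<'E'
from h import *
snap("e")
a=[cv2.imread(f"pics/e_{n}.png") for n in("side","top")]
K=proj("side",r.read_state()["ee_pos"])[0].astype(int); print(K)
x0,y0=K[0]-60,K[1]-50
cv2.imwrite("pics/e.png",cv2.resize(a[0][y0:y0+150,x0:x0+120],(480,600),interpolation=2)); print(x0,y0)
F,n=frame(); s=r.read_state(); R0=R.from_quat(s["eef_rot"])
# minimal rotation taking tool x to -n
q,_=R.align_vectors([-n],[R0.apply([1,0,0])]); print((R0.inv()*q*R0).as_rotvec()/1.5)
E
```

```text
time: 10.65
ee_pos: [0.4839, -0.3452, 0.2656]
eef_rot: [0.699, -0.13, -0.692, -0.128]
ft_force: [0.1, 0.1, -0.7]
width: 0.0262
[373 101]
313 51
[-3.73015416e-17  2.63286476e-01 -1.22401858e-01]
```

View pics/e.png

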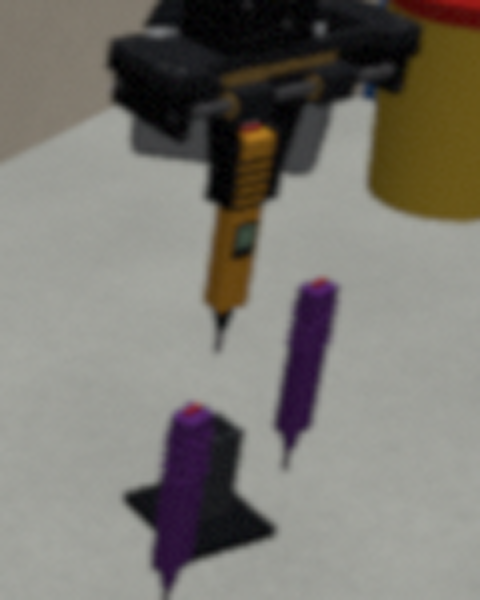

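The pen (display facing the camera) is out of the holder and hangs from the fingers, with its tip at crop (218,350), about side px (367,138). I'll check its axis against the tool axis.

```bash
python3 - <<'E'
from h import *
s=r.read_state(); p=np.array(s["ee_pos"]); R0=R.from_quat(s["eef_rot"]); x=R0.apply([1,0,0]); print("tool x",x.round(3))
print("pred tip",proj("side",p+.118*x),"top end",proj("side",p-.047*x))
im=cv2.imread("pics/e_side.png"); d=np.load("e_side.npy"); P=cloud("side",d); hsv=cv2.cvtColor(im,cv2.COLOR_BGR2HSV)
u,v=np.meshgrid(np.arange(512),np.arange(384))
m=(hsv[...,1]>110)&(hsv[...,0]<28)&(hsv[...,0]>5)&(abs(u-373)<16)&(v>78)&(v<132)
# image centreline: midpoint per row, vs projected axis
K,_,_=cal("side")
pts=[]
for row in range(84,126,3):
    c=u[row][m[row]]
    if len(c)>4: pts.append((row,(c.min()+c.max())/2,len(c)))
ax=np.array([proj("side",p+t*x)[0] for t in np.linspace(-.05,.12,50)])
for row,c,l in pts: print(row,c,l,round(c-np.interp(row,ax[:,1],ax[:,0]),2))
q=(P[m]-p); q=R0.inv().apply(q); k=(np.abs(q[:,1])<.02)&(np.abs(q[:,2])<.02); q=q[k]
print("body pts in tool frame",len(q)); 
for a in np.arange(-.04,.08,.015):
    w=(q[:,0]>=a)&(q[:,0]<a+.015)
    if w.sum()>5: print(round(a,3),w.sum(),np.median(q[w],0).round(4),np.percentile(q[w],[5,95],axis=0).round(4).tolist())
it=np.load("e_top.npy"); Pt=cloud("top",it); w=(np.linalg.norm(Pt[...,:2]-p[:2],axis=-1)<.02)&(Pt[...,2]<.25)&(Pt[...,2]>.12); print("top sees",w.sum())
E
```

```text
tool x [ 0.004 -0.001 -1.   ]
pred tip [[367.03345826 140.09461077]] top end [[375.67665088  85.1638613 ]]
84 376.5 12 0.65
87 377.0 11 1.61
90 376.0 11 1.08
93 376.0 11 1.56
96 375.5 10 1.53
99 374.5 10 1.0
102 373.0 9 -0.03
105 372.5 10 -0.06
108 369.5 6 -2.58
111 369.0 5 -2.61
114 370.0 8 -1.14
117 370.5 10 -0.17
120 370.0 9 -0.2
123 369.5 10 -0.22
body pts in tool frame 402
-0.04 57 [-0.0325 -0.0021  0.0096] [[-0.0394, -0.0188, 0.0074], [-0.0258, 0.0137, 0.0121]]
-0.025 46 [-0.0176 -0.0024  0.0094] [[-0.0241, -0.0145, 0.0076], [-0.012, 0.0107, 0.012]]
-0.01 44 [-0.0029 -0.0069  0.0094] [[-0.0094, -0.0149, 0.0009], [0.0033, 0.0059, 0.0117]]
0.005 38 [ 0.0103 -0.0121  0.0071] [[0.0053, -0.0145, -0.0047], [0.0197, 0.0025, 0.0118]]
0.02 28 [ 0.0293 -0.0124  0.0076] [[0.0228, -0.0148, -0.0033], [0.0336, -0.0047, 0.0121]]
0.035 51 [ 0.0421 -0.0108  0.009 ] [[0.0361, -0.0146, -0.0027], [0.0492, 0.0054, 0.0113]]
0.05 45 [ 0.0577 -0.0092  0.0091] [[0.0525, -0.0139, -0.0041], [0.064, 0.0058, 0.0119]]
0.065 23 [ 0.0688 -0.0083  0.0074] [[0.0657, -0.0137, -0.0033], [0.0743, 0.003, 0.0112]]
top sees 4
```

The pen lies parallel to the tool axis and is centred to about 1 mm. Next I move to a stand-off 40 mm out from the disc.

```bash
cat >> h.py <<'E'
LT=.118
def pt(out,disc=DISC):
    s=r.read_state(); R0=R.from_quat(s["eef_rot"]); F,n=frame()
    q,_=R.align_vectors([-n],[R0.apply([1,0,0])])
    x=R0.apply([1,0,0]); tip=np.array(s["ee_pos"])+LT*x
    e=tip-disc; print("shift",*shift(disc+n*(LT+out),q*R0),"| tip-disc cy,up-slope,out mm",np.round(1000*np.array([e@[-np.sin(YAW),np.cos(YAW),0],e@np.cross([-np.sin(YAW),np.cos(YAW),0],n),e@n]),2),"axis err deg",round(np.degrees(np.arccos(-x@n)),2),"Fn",round(np.array(s["ft_force"])@n,2))
E
python3 -c "
from h import *
pt(.04)"
```

```text
shift [ 0.0083 -1.0647  0.2201] [ 0.      0.2633 -0.1224] | tip-disc cy,up-slope,out mm [-264.96 -104.41   79.2 ] axis err deg 24.95 Fn -1.46
```

```bash
python3 -m pendant '-0.08 -0.1 0.02 0 0 0;-0.15 -0.25 0.05 0 0.05 -0.023;-0.15 -0.4 0.1 0 0.12 -0.056;-0.15 -0.55 0.12 0 0.18 -0.084;-0.12 -0.7 0.16 0 0.24 -0.112;-0.1 -0.85 0.2 0 0.2633 -0.1224;-0.05 -0.97 0.22 0 0.2633 -0.1224;-0.05 -1 0.22 0 0.2633 -0.1224'
python3 -c "
from h import *
pt(.025)"
```

```text
time: 11.55
ee_pos: [0.5195, -0.0882, 0.2704]
eef_rot: [0.827, -0.087, -0.531, -0.163]
ft_force: [-0.3, 0.1, -0.1]
width: 0.0258
shift [ 0.1146 -0.0448  0.0085] [-0.      0.0035  0.    ] | tip-disc cy,up-slope,out mm [-10.87  -3.14  53.64] axis err deg 0.3 Fn -0.0
```

```bash
python3 -m pendant '0.06 -0.03 0.005 0 0.002 0;0.114 -0.044 0.008 0 0.003 0;0.114 -0.044 0.008 0 0.003 0;0.114 -0.044 0.008 0 0.003 0'
python3 - <<'E'
from h import *
pt(.012)
snap("f")
a=[cv2.imread(f"pics/f_{n}.png") for n in("side","top")]
s=r.read_state(); F,n=frame(); tip=np.array(s["ee_pos"])+LT*R.from_quat(s["eef_rot"]).apply([1,0,0])
for nm in("side","top"): print(nm,proj(nm,[tip,DISC,DISC+.025*n]).round(1).tolist())
c=np.hstack([cv2.resize(a[0][120:200,235:315],(400,400),interpolation=2),cv2.resize(a[1][155:235,230:310],(400,400),interpolation=2)]); cv2.imwrite("pics/f.png",c)
E
```

```text
time: 11.95
ee_pos: [0.5342, -0.081, 0.2479]
eef_rot: [0.828, -0.089, -0.528, -0.164]
ft_force: [-0.4, -0.8, -1.1]
width: 0.0258
shift [ 0.0593 -0.0148  0.014 ] [ 0.     -0.0013 -0.0005] | tip-disc cy,up-slope,out mm [-4.99  1.78 26.84] axis err deg 0.12 Fn -0.8
side [[277.5, 165.6], [273.5, 173.4], [276.6, 167.7]]
top [[272.0, 196.1], [269.5, 194.6], [269.9, 197.0]]
```

View pics/f.png

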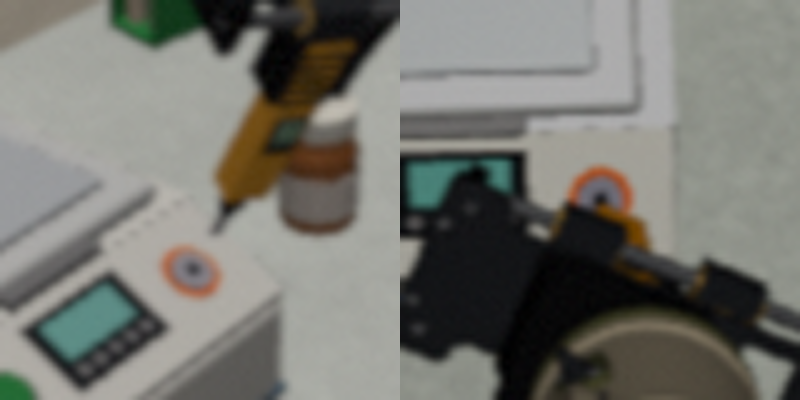

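In the side view the probe tip at px (277,166) matches the prediction (277.5,165.6), and the disc dot at (273.2,173.4) matches my estimate. I'll correct sideways and approach.

```bash
python3 -m pendant '0 -0.01 0.008 0 -0.001 0;0.03 -0.015 0.014 0 -0.001 0;0.059 -0.015 0.014 0 -0.001 0;0.059 -0.015 0.014 0 -0.001 0;0.059 -0.015 0.014 0 -0.001 0'
python3 -c "
from h import *
pt(.005)"
```

```text
time: 12.55
ee_pos: [0.5391, -0.0755, 0.2339]
eef_rot: [0.828, -0.089, -0.528, -0.164]
ft_force: [-0.3, -0.9, -2.0]
width: 0.0258
shift [0.0278 0.0018 0.0007] [ 0.     -0.0008 -0.0005] | tip-disc cy,up-slope,out mm [ 0.2   0.44 11.96] axis err deg 0.08 Fn -1.62
```

```bash
cat >> h.py <<'E'
def avg(k=8):
    F,n=frame(); f=[];p=[]
    for _ in range(k):
        vision.camera("side"); s=r.read_state(); f.append(np.array(s["ft_force"])); p.append(np.array(s["ee_pos"])+LT*R.from_quat(s["eef_rot"]).apply([1,0,0])-DISC)
    p=np.mean(p,0); f=np.array(f)
    print("t",s["time"],"Fn %.2f sd %.2f"%((f@n).mean(),(f@n).std()),"F",f.mean(0).round(2),"tip out %.2f cy %.2f up %.2f"%tuple(1000*np.array([p@n,p@[-np.sin(YAW),np.cos(YAW),0],p@np.cross([-np.sin(YAW),np.cos(YAW),0],n)])))
E
python3 -m pendant '0.01 0.001 0 0 -0.001 0;0.022 0.001 0 0 -0.001 0;0.022 0.001 0 0 -0.001 0'
python3 -c "
from h import *
avg()"
```

```text
time: 12.85
ee_pos: [0.5414, -0.0756, 0.2289]
eef_rot: [0.828, -0.089, -0.529, -0.164]
ft_force: [0.3, 0.3, -0.9]
width: 0.0254
t 13.25 Fn -0.72 sd 0.43 F [-0.02 -0.06 -0.8 ] tip out 6.80 cy -0.05 up 0.54
```

```bash
A='python3 -c "from h import *;avg(6)"'
python3 -m pendant '0.008 0 -0.001 0 0 0;0.016 0 -0.001 0 0 0' >/dev/null; eval "$A"
python3 -m pendant '0.004 0 -0.001 0 0 0;0.008 0 -0.001 0 0 0' >/dev/null; eval "$A"
python3 -m pendant '0.004 0 0 0 0 0;0.008 0 0 0 0 0' >/dev/null; eval "$A"
```

```text
t 13.75 Fn -1.06 sd 0.34 F [-0.09  0.22 -1.21] tip out 2.59 cy -0.10 up 0.61
t 14.25 Fn -0.62 sd 0.33 F [-0.23  0.25 -0.78] tip out 0.71 cy -0.23 up 0.93
t 14.75 Fn 0.33 sd 0.46 F [-0.46 -0.41  0.14] tip out -1.20 cy -0.30 up 1.09
```

```bash
python3 - <<'E'
from h import *
pt(-.001)
for i in range(1):
    im,d=vision.camera("side"); cv2.imwrite("pics/g_full.png",im)
    s=r.read_state(); F,n=frame(); tip=np.array(s["ee_pos"])+LT*R.from_quat(s["eef_rot"]).apply([1,0,0])
    print(proj("side",[tip,DISC,DISC+.003*F.apply([0,1,0]),DISC-.003*F.apply([0,0,1])]).round(2).tolist())
    cv2.imwrite("pics/g.png",cv2.resize(im[145:195,245:305],(720,600),interpolation=2))
E
```

```text
shift [-0.0006  0.0012  0.0041] [ 0.     -0.0005 -0.0006] | tip-disc cy,up-slope,out mm [-0.29  1.08 -1.15] axis err deg 0.06 Fn -0.21
[[273.09, 173.3], [273.45, 173.37], [274.16, 172.87], [272.66, 172.61]]
```

View pics/g.png

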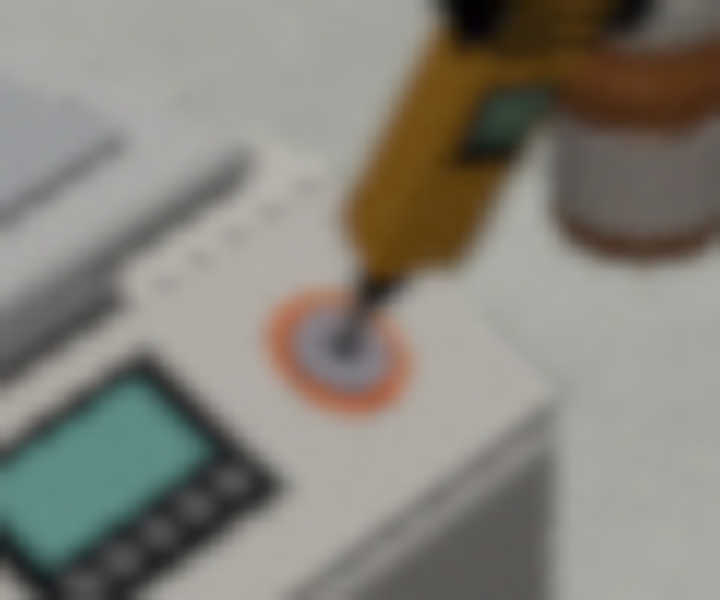

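The side view shows the probe tip at crop (343,345), on the disc's centre dot. I'll back off slightly, take out the ~1 mm offset, and press in steps.

```bash
A='python3 -c "from h import *;avg(6);pt(-.0045)"'
python3 -m pendant '-0.014 0.001 0.002 0 0 0;-0.014 0.001 0.005 0 0 0;-0.014 0.001 0.005 0 0 0' >/dev/null; eval "$A"
python3 -m pendant '0.007 0 0 0 0 0;0.014 0 0 0 0 0;0.014 0 0 0 0 0' >/dev/null; eval "$A"
python3 -m pendant '0.004 0 0 0 0 0;0.007 0 0.001 0 0 0;0.007 0 0.001 0 0 0' >/dev/null; eval "$A"
```

```text
t 15.4 Fn -0.82 sd 0.33 F [ 0.32  0.3  -0.75] tip out 2.24 cy 0.05 up -0.35
shift [ 0.0269  0.     -0.0014] [ 0.     -0.0003 -0.0006] | tip-disc cy,up-slope,out mm [ 0.05 -0.31  2.24] axis err deg 0.05 Fn -1.06
t 16.0 Fn 0.64 sd 0.32 F [-0.71 -0.18  0.37] tip out -1.19 cy 0.01 up -0.18
shift [ 0.0134  0.     -0.0009] [-0.     -0.0005 -0.0006] | tip-disc cy,up-slope,out mm [-0.02 -0.18 -1.15] axis err deg 0.06 Fn 0.99
t 16.6 Fn 1.35 sd 0.52 F [-0.43 -0.22  1.29] tip out -2.89 cy 0.07 up -0.31
shift [ 0.0065  0.0001 -0.0016] [ 0.     -0.0006 -0.0006] | tip-disc cy,up-slope,out mm [ 0.07 -0.3  -2.87] axis err deg 0.07 Fn 1.11
```

```bash
python3 -m pendant '0.003 0 0 0 0 0;0.005 0 0 0 0 0;0.005 0 0 0 0 0;0.005 0 0 0 0 0'; python3 - <<'E'
from h import *
avg(16);pt(-.004)
im,d=vision.camera("side"); cv2.imwrite("pics/i.png",cv2.resize(im[145:195,245:305],(720,600),interpolation=2))
F,n=frame(); P=cloud("side",d); q=P[(d>0)&(P[...,0]>.64)&(P[...,0]<.75)&(P[...,1]>.0)&(P[...,1]<.1)&(P[...,2]>.11)&(P[...,2]<.25)]; print("lid z",np.percentile(q[:,2],[10,50,90]).round(4))
E
```

```text
time: 17.0
ee_pos: [0.5453, -0.0752, 0.2191]
eef_rot: [0.828, -0.089, -0.529, -0.164]
ft_force: [-0.8, -0.7, 0.9]
width: 0.0259
t 17.8 Fn 1.89 sd 0.40 F [-0.05 -0.47  2.05] tip out -4.18 cy 0.10 up -0.39
shift [-0.0008  0.0002 -0.0021] [ 0.     -0.0004 -0.0006] | tip-disc cy,up-slope,out mm [ 0.15 -0.44 -4.2 ] axis err deg 0.06 Fn 1.44
lid z [0.1439 0.1502 0.1523]
```

View pics/i.png

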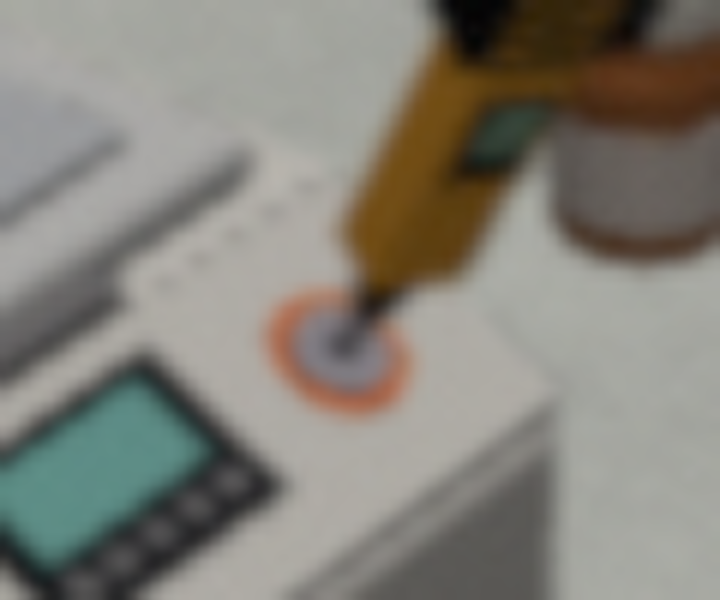

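The tip is on the dot at crop (343,343). The net push is ~2.7 N, or ~3.8 mm of 8 mm, and the lid is at z 0.150. I'm handing the job in while holding.

```bash
python3 -c "
from bench import close_job; print(close_job())"
```

```text
the job is handed in; nothing more can be done
None
```

The vibration check is done and handed in at about 18 s, with the arm still holding the yellow pen on the disc. I shut the lid, pressed the green key, and took the pen from its holder. I then put the probe tip on the disc's centre dot, square to the disc, with a light push.

**Last checks**
- **Push:** the net force is about 2.7 N over the free-hanging baseline, which puts the sprung tip about 3.8 mm in out of 8 mm.
- **Position and angle:** the tip is within about 0.5 mm of my estimate of the disc centre. The tool axis is within 0.1° of the disc axis as I estimated it, and the pen sits parallel to the tool to about 1°. The side picture shows the tip on the dot.
- **Lid:** depth readings show it flat, with the panel at z ≈ 0.150 m.
- **Bystanders:** I moved nothing near the rack, tip box or bottle and saw nothing displaced. I did not measure their positions again at the end.

**Concerns**
- **Key press force:** I pressed the key down to its stop, and the wrist force reached about 41 N through the fingertips on the last step. That is more than needed and close to the 40 N limit, which is stated for the arm and gripper body rather than the fingertips.
- **Key travel:** I judged it pressed from the force and the stop, because there was no direct reading of its travel.
- **Force noise:** single force readings vary by about 0.4 N, so the probe depth is good to about 0.5 mm.

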